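# Hook a dropped lens ring out from under the stage-drive guard

### The job

A brass lens ring has been dropped under the fixed bar guard of the stage drive. Take the red-handled hooked rod, draw the brass ring with it out through the guard's open mouth until the whole ring lies a few centimetres clear, flat on the bench in front of the mouth, then lay the rod down flat on the bench and let go. Do not touch the brass ring with the gripper or arm, and leave the blue ring under the guard where it lies.

Things in the scene. Friction and masses are not known exactly. Their poses are not given: they have to be found in the camera images.
- hook_grip (a point): Hooked rod on the bench, 120 to 210 g. Point: centre of its red box handle (100 x 24 x 34 mm high), 17 mm up at rest. Own x: from handle to hook; z up. A level steel bar, 8 mm thick, axis 11 mm below this point (2 mm clear of the bench), runs to x 260, y 0, then its hook arm turns back to x 245, y +45 mm: it opens to the handle, on the +y side. Grip the 24 mm width from above.
- ring_center (a point): Brass ring, outer diameter 36, hole 24, 20 mm high, about 60 g, lying flat on the bench under the guard; this point is its centre, half-way up (10 mm above the bench).
- bluering_center (a point): Blue plastic ring of the same size and mass, also under the guard, at least 75 mm to one side of the brass one; this point is its centre, half-way up. To be left alone.
- guard: Fixed guard of steel bars on four grey posts. Origin: on the bench, middle of the open mouth; own x points inward, z up. Free inside: 194 mm deep, y -124 to +124, up to 95 mm high; no sill, no floor; top 105 mm, roof bars too close for a gripper. Behind, x 206 to 296, is a white drive housing 120 mm high. Rings lie 70 to 120 mm in from the mouth.
Things that resemble listed ones, but are neither listed nor needed, are in the scene too. Of the things that look like the part that bears ring_center, the smaller one is meant.

How it is judged:
By the outcome, as a careful person would: the job done as asked, in the order asked, and still so for the second after the job is handed in, with the robot touching nothing.
It also fails if it takes over 48 s, if anything falls off the work surface, if the arm or the gripper's body presses on something with over 40 N, if the wrist force passes 120 N, or if a joint passes its speed limit or range.

### The arm

A 6-joint arm with a two-finger parallel gripper is mounted at the origin on the work surface. World frame = base frame: x ahead of the robot, y to its left, z up, the work surface at z = 0. Lengths are in m, angles in degrees, forces in N, time in s.
With the tool pointing down it reaches from about 0.325 to 0.875 m from the base axis. Payload 4.4 kg.
Tool frame: the origin (TCP) lies between the finger pads; the fingertips stand tip_extent ahead of it and the grasp point (between the pads) lies 3 mm ahead of it (tip_extent is the distance from the TCP to the fingertips, in m); z points along the fingers, y is the direction in which the jaws open and shut (so a half turn about z gives the same grasp; the last joint's range is limited). The gripper opens to 85 mm and grips with 20 to 120 N. Pads are 22 mm wide; open, the fingers measure 114 mm over their backs; the gripper's body (76 mm by 85 mm) begins 54 mm behind the grasp point. The pads swing forward as they close: fully open they stand 13 mm farther back than shut.
Start: joints at [-84.54, 11.837, 88.321, -0, 79.842, -8.623], TCP at [0.14, -0.558, 0.253] pointing down, gripper open.
Joint ranges: [-156.59, 156.59], [-49.26, 127.26], [12.9, 141.05], [-63.56, 243.56], [4.71, 150.69], [-161.64, 161.64]. Speed limits (degrees/s): [159.86, 159.86, 180, 180, 180, 180].

### API

Orientations are given as a 3x3 rotation matrix whose columns are the frame's x, y, z axes.
In Python, from plant import sense, grab_frame, camera_model, job_done, tip_extent gives the robot as it stands. The module is installed in compiled form; this text tells all that it offers.
- The arm moves only by the tool send_rows, never from a script. Its argument "deltas" is a list that holds one entry, the list of rows, each a list of 7 numbers: the turn, a rotation vector about the world's x, y, z in degrees, then the shift along the world's x, y, z in mm, then the opening, from -1 (shut) to 1 (fully open). In form: [[[wx, wy, wz, x, y, z, claw], ...]]. A call has 1 to 20 rows; each row is the pose to reach, as a shift and turn from the pose commanded when the call began; what a row does not reach only later rows make up. A row lasts 1/12 s, in which the tool goes at most 41.7 mm and 7.16 degrees, less where a joint would pass 70% of its speed; a pose out of reach is approached as far as the arm can. A call with a gripper value outside its range is refused whole. The fingers move at their own pace and stop on an object; the grip force is fixed at half the most. Time passes only in rows, so rows that repeat a pose let the fingers close. It gives the time, the measured TCP pose, the force and the opening at its end, in the units of the state.
- sense(): the state, without advancing time (a new reading comes with each control period).
- grab_frame(name): name is "scene" or "top" or "wrist"; returns the picture (480x640x3 uint8, blue, green, red); there is no depth.
- camera_model(name): a dict with "camera_matrix" (3x3 intrinsics, pixels), "k1" (the pictures are not rectified: a ray, as slopes to the right and down, at radius r is drawn at 1 + k1 r^2 times it, then the intrinsics apply), "R" (3x3) and "t" (3): a world point X has camera coordinates R X + t; the wrist camera has in their place "T_tool_cam" (4x4, takes a point from camera to tool coordinates, whose origin is the TCP and whose axes are the flange's). Camera axes: x right, y down, z forward; pixel columns grow to the right and rows downward; lengths in m; the calibration is good to about 2 mm. A picture is of the moment at which its call begins: read the wrist's pose just before it. camera_model takes no time and is no camera call.
- job_done(): hands the job in, once; it reports no verdict.
The state is a dict: "time": time; "joints": joint angles; "qd": joint speeds; "joint_efforts": joint torques, N m; "eef_pos": TCP position; "tcp_rot": TCP orientation; "wrist_force": force on the tool from outside, world axes, zero at the start; "ft_torque": the same for the moment, N m; "grip_width": finger opening in m.
Only numpy, scipy, OpenCV 4.12 (cv2) and the standard library are available. Lean on these libraries where they do the work, as an engineer would, in place of code of your own. Each camera call takes 0.05 s, during which the arm holds its last target.

## Working session

There is one attempt and no reset: what is moved stays moved. The work goes in short steps, Python scripts to look and compute and a tool call to move; the robot and the scene stay as the last step left them, time stands still between calls to the robot, and variables do not carry over. Pictures are saved under pics/ and viewed, and the job is handed in when it is done.

Besides the shell and the picture viewer there is one more tool, called after ">>>" by a JSON object that holds its "method" and its "body". send_rows: Moves the arm, as the interface text tells. Its arguments: {"type":"object","properties":{"deltas":{"type":"array"}},"required":["deltas"]}

```bash
mkdir -p pics
python3 - <<'E'
from plant import *
import cv2,numpy as np
np.set_printoptions(precision=4,suppress=True)
for n in("scene","top"):
    cv2.imwrite(f"pics/{n}0.png",grab_frame(n)); print(n,camera_model(n))
print(camera_model("wrist"),tip_extent); s=sense(); print(s)
E
```

```text
scene {'camera_matrix': array([[442.4524,   0.    , 317.6918],
       [  0.    , 442.4524, 238.2922],
       [  0.    ,   0.    ,   1.    ]]), 'k1': -0.04588784648916061, 'R': array([[-0.8206,  0.5714, -0.0111],
       [ 0.3365,  0.4674, -0.8175],
       [-0.4619, -0.6746, -0.5758]]), 't': array([ 0.4451, -0.0824,  1.116 ])}
top {'camera_matrix': array([[544.8814,   0.    , 313.4181],
       [  0.    , 544.8814, 236.5845],
       [  0.    ,   0.    ,   1.    ]]), 'k1': -0.13016803769709143, 'R': array([[-0.0085, -0.9998, -0.0172],
       [-0.9859,  0.0112, -0.1669],
       [ 0.167 ,  0.0156, -0.9858]]), 't': array([-0.0462,  0.4686,  1.0137])}
{'camera_matrix': array([[397.229 ,   0.    , 328.0333],
       [  0.    , 397.229 , 238.9277],
       [  0.    ,   0.    ,   1.    ]]), 'k1': -0.023535170486833984, 'T_tool_cam': array([[ 0.001 , -0.9536, -0.3011,  0.0761],
       [ 1.    ,  0.0006,  0.0013,  0.0001],
       [-0.0011, -0.3011,  0.9536, -0.1208],
       [ 0.    ,  0.    ,  0.    ,  1.    ]])} 0.022
{'time': 0.1, 'joints': array([-84.539 ,  11.8776,  88.3967,  -0.0002,  79.8398,  -8.6232]), 'qd': array([ 0.0151, -0.0332, -0.2159, -0.0522,  0.1196, -0.0116]), 'joint_efforts': array([ -0.0013, -38.4093, -29.2548,  -0.0003,   0.0049,  -0.    ]), 'eef_pos': array([ 0.1399, -0.5571,  0.2523]), 'tcp_rot': array([[ 0.9699,  0.2433, -0.0002],
       [ 0.2433, -0.9699,  0.002 ],
       [ 0.0003, -0.002 , -1.    ]]), 'wrist_force': array([ 0.5792, -1.1467, -0.9279]), 'ft_torque': array([ 0.0134, -0.004 ,  0.0255]), 'grip_width': 0.08534626833617785}
```

View pics/scene0.png

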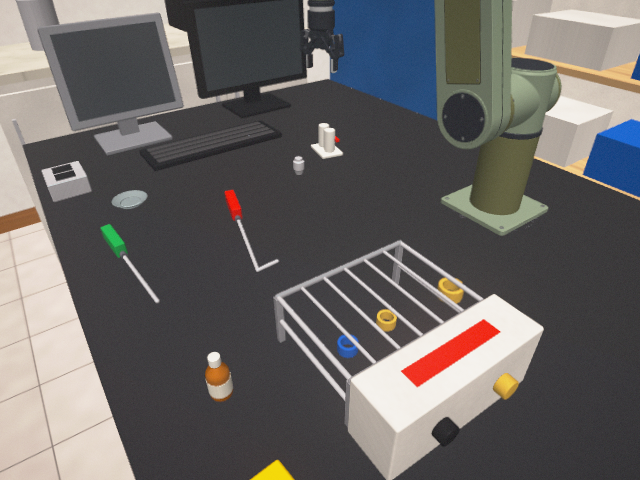

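View pics/top0.png

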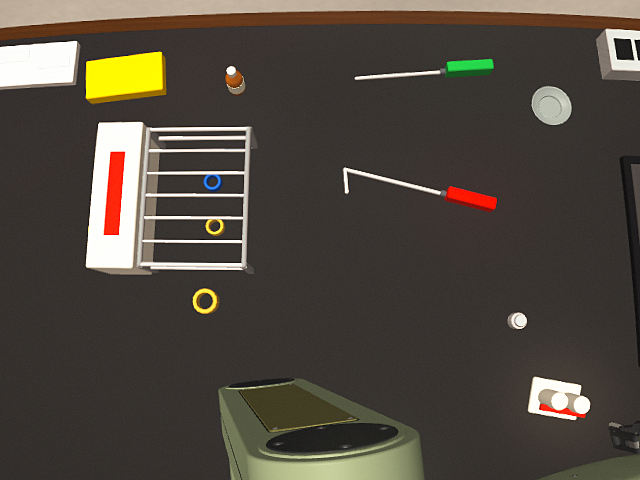

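Two yellow rings are visible in the top picture. The larger one, at (205,301), lies outside the guard. The smaller one, at (214,227), is under the guard, so it fits the description. The blue ring is at (212,182), and the red hooked rod runs from (345,170) to (496,205); the green rod has no hook. I'll confirm this in enlarged crops.

Run:
```python
import cv2
a=cv2.imread("pics/top0.png")
cv2.imwrite("pics/cA.png",cv2.resize(a[115:315,80:270],None,fx=3,fy=3,interpolation=cv2.INTER_CUBIC)[:600])
cv2.imwrite("pics/cB.png",cv2.resize(a[150:230,330:510],None,fx=4.4,fy=4.4,interpolation=cv2.INTER_CUBIC))
```

```text
(no output)
```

View pics/cA.png

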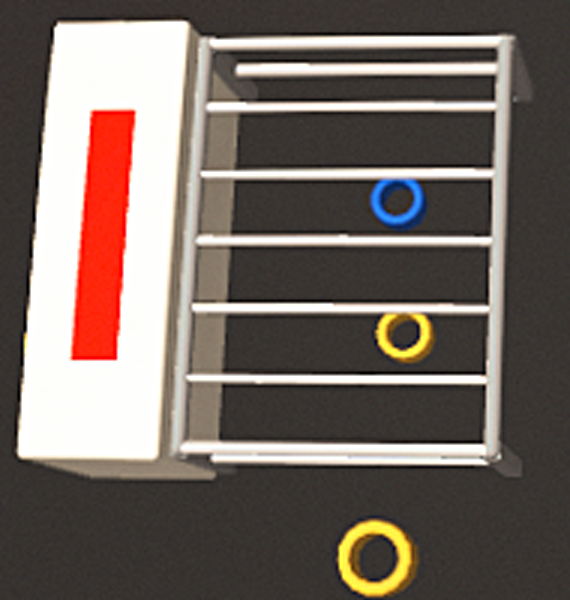

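View pics/cB.png

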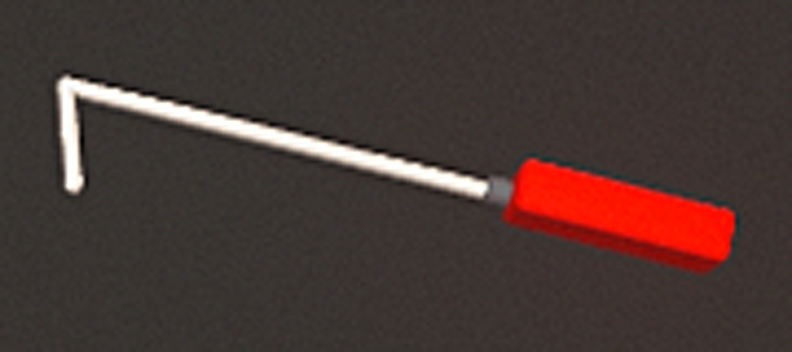

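```bash
cat > h.py <<'E'
import numpy as np,cv2
from plant import *
np.set_printoptions(precision=4,suppress=True)
def world(name,px,z,cm=None):
    cm=cm or camera_model(name);K=cm["camera_matrix"];k=cm["k1"]
    u=cv2.undistortPoints(np.array(px,float).reshape(-1,1,2),K,np.array([k,0,0,0,0.]))[:,0]
    C=-cm["R"].T@cm["t"]; d=np.c_[u,np.ones(len(u))]@cm["R"]
    return C+d*((z-C[2])/d[:,2])[:,None]
def proj(name,X,cm=None):
    cm=cm or camera_model(name);X=np.atleast_2d(X)
    c=X@cm["R"].T+cm["t"];s=c[:,:2]/c[:,2:];r=(s**2).sum(1)[:,None]
    s=s*(1+cm["k1"]*r);K=cm["camera_matrix"];return s*[K[0,0],K[1,1]]+K[:2,2]
def wristcm(s):
    cm=dict(camera_model("wrist"));T=np.eye(4);T[:3,:3]=s["tcp_rot"];T[:3,3]=s["eef_pos"]
    M=np.linalg.inv(T@cm["T_tool_cam"]);cm["R"]=M[:3,:3];cm["t"]=M[:3,3];return cm
E
python3 - <<'E'
from h import *
A=lambda p:np.array(p)/3+[80-.33,115-.33]
B=lambda p:np.array(p)/4.4+[330-.39,150-.39]
def P(t,w):print(t);print(w)
P("ring,blue",world("top",A([[404,335],[398,200]]),.02))
P("big",world("top",A([[375,558]]),.02))
P("ring ext",world("top",A([[376,335],[432,335]]),.02))
h=world("top",B([[527,160],[735,212],[728,255],[516,208]]),.034);P("handle",h);P("c",h.mean(0))
r=world("top",B([[490,188],[65,82],[73,187]]),.006);P("rod",r)
g=world("top",A([[508,38],[492,455]]),.105);P("guard mouth bar",g)
g=world("top",A([[205,40],[176,452]]),.105);P("guard back",g)
c=h.mean(0)[:2];d=r[1,:2]-c;P("len,ang",(np.hypot(*d),np.degrees(np.arctan2(d[1],d[0]))))
P("scene ring",world("scene",[[387,317],[451,286],[348,342]],.02))
P("scene rod",world("scene",[[257,269],[277,263]],.006))
E
```

```text
ring,blue
[[0.4942 0.1464 0.02  ]
 [0.5869 0.1528 0.02  ]]
big
[[0.347  0.1625 0.02  ]]
ring ext
[[0.4945 0.1652 0.02  ]
 [0.494  0.1276 0.02  ]]
handle
[[ 0.5676 -0.3212  0.034 ]
 [ 0.5429 -0.4152  0.034 ]
 [ 0.5231 -0.4105  0.034 ]
 [ 0.5454 -0.3149  0.034 ]]
c
[ 0.5448 -0.3655  0.034 ]
rod
[[ 0.5618 -0.31    0.006 ]
 [ 0.6143 -0.1147  0.006 ]
 [ 0.5641 -0.1174  0.006 ]]
guard mouth bar
[[0.6678 0.0681 0.105 ]
 [0.404  0.0742 0.105 ]]
guard back
[[0.6718 0.2636 0.105 ]
 [0.4072 0.2688 0.105 ]]
len,ang
(np.float64(0.2602623036553876), np.float64(74.49269581295366))
scene ring
[[0.4974 0.1487 0.02  ]
 [0.3431 0.1587 0.02  ]
 [0.5884 0.1541 0.02  ]]
scene rod
[[ 0.612  -0.1186  0.006 ]
 [ 0.5683 -0.1117  0.006 ]]
```

>>> {"method": "send_rows", "body": {"deltas": [[[0,0,4,25,12,0,1],[0,0,8,51,25,0,1],[0,0,12,81,40,0,1],[0,0,16,111,55,-5,1],[0,0,20,141,70,-10,1],[0,0,24,171,85,-20,1],[0,0,28,201,100,-30,1],[0,0,32,231,115,-40,1],[0,0,36,261,130,-50,1],[0,0,40,291,145,-60,1],[0,0,45,321,160,-70,1],[0,0,50,351,174,-80,1],[0,0,55,376,187,-90,1],[0,0,58,395,196,-98,1],[0,0,60,405,201,-100,1],[0,0,60.4,407,202,-100,1],[0,0,60.4,407,202,-100,1],[0,0,60.4,407,202,-100,1]]]}}

```text
time: 1.6
eef_pos: [0.5462, -0.3566, 0.1538]
tcp_rot: [[0.269, 0.963, -0.0], [0.963, -0.269, -0.001], [-0.001, 0.0, -1.0]]
wrist_force: [-0.3, 0.5, -0.2]
grip_width: 0.0853
```

Run:
```python
from h import *
s=sense();print(s["time"],s["eef_pos"],s["tcp_rot"],s["joints"])
cv2.imwrite("pics/w1.png",grab_frame("wrist"))
```

```text
1.6 [ 0.5462 -0.3566  0.1538] [[ 0.269   0.9631 -0.0001]
 [ 0.9631 -0.269  -0.0008]
 [-0.0008  0.0001 -1.    ]] [-40.7149  26.1061  81.8417  -0.0429  72.0268 -25.0977]
```

View pics/w1.png

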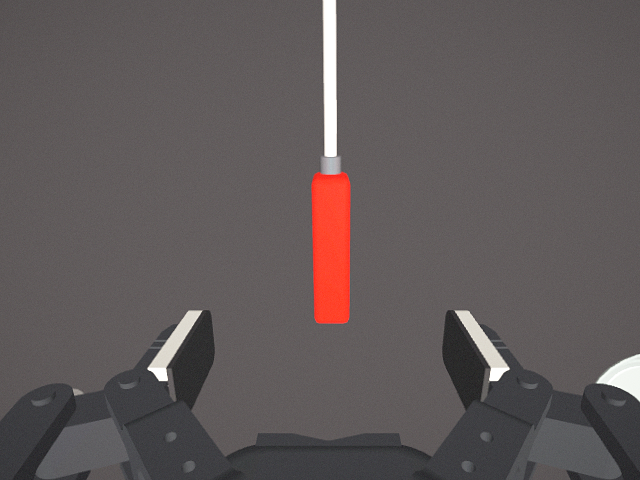

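The handle, at (312–350, 175–323), lines up with the tool. I'll measure its centre.

Run:
```python
from h import *
s=sense();cm=wristcm(s)
p=world(0,[[331,176],[331.5,322],[312,250],[351,250]],.034,cm);print(p,p[:2].mean(0),np.linalg.norm(p[0]-p[1]),np.linalg.norm(p[2]-p[3]))
d=p[0]-p[1];print(np.degrees(np.arctan2(d[1],d[0])), s["tcp_rot"].T@(p[:2].mean(0)-s["eef_pos"]))
```

```text
[[ 0.5581 -0.3186  0.034 ]
 [ 0.5319 -0.4145  0.034 ]
 [ 0.5337 -0.3611  0.034 ]
 [ 0.5578 -0.3678  0.034 ]] [ 0.545  -0.3666  0.034 ] 0.09941266640430452 0.02502256193472523
74.7497948935221 [-0.0095  0.0015  0.12  ]
```

>>> {"method": "send_rows", "body": {"deltas": [[[0,0,0,1,0,-20,1],[0,0,0,1,0,-45,1],[0,0,0,1,0,-70,1],[0,0,0,1,0,-95,1],[0,0,0,1,0,-115,1],[0,0,0,1,0,-126,1],[0,0,0,1,0,-126,1],[0,0,0,1,0,-126,1],[0,0,0,1,0,-126,-1],[0,0,0,1,0,-126,-1],[0,0,0,1,0,-126,-1],[0,0,0,1,0,-126,-1],[0,0,0,1,0,-126,-1],[0,0,0,1,0,-126,-1],[0,0,0,1,0,-126,-1],[0,0,0,1,0,-126,-1],[0,0,0,1,0,-126,-1],[0,0,0,1,0,-126,-1]]]}}

```text
time: 3.15
eef_pos: [0.5486, -0.3562, 0.0283]
tcp_rot: [[0.267, 0.964, 0.001], [0.964, -0.267, -0.001], [-0.001, 0.002, -1.0]]
wrist_force: [-0.5, 0.1, 5.4]
grip_width: 0.0229
```

>>> {"method": "send_rows", "body": {"deltas": [[[0,0,0,0,0,5,-1],[0,0,0,0,0,12,-1],[0,0,0,0,0,20,-1],[0,0,0,0,0,30,-1],[0,0,0,0,0,40,-1],[0,0,0,0,0,47,-1],[0,0,0,0,0,50,-1],[0,0,0,0,0,50,-1],[0,0,0,0,0,50,-1]]]}}

```text
time: 3.9
eef_pos: [0.5479, -0.3558, 0.0776]
tcp_rot: [[0.268, 0.964, 0.0], [0.964, -0.268, -0.0], [-0.0, 0.0, -1.0]]
wrist_force: [1.0, -0.5, -1.7]
grip_width: 0.023
```

Run:
```python
from h import *
s=sense();print(s["time"],s["eef_pos"],s["wrist_force"],s["ft_torque"])
a=grab_frame("scene");b=grab_frame("wrist");t=grab_frame("top")
cv2.imwrite("pics/s2.png",cv2.resize(a[130:330,180:420],None,fx=3,fy=3));cv2.imwrite("pics/w2.png",b);cv2.imwrite("pics/t2.png",t)
```

```text
3.9 [ 0.5479 -0.3558  0.0776] [ 0.9622 -0.5275 -1.6633] [-0.0762  0.0217  0.0227]
```

View pics/s2.png

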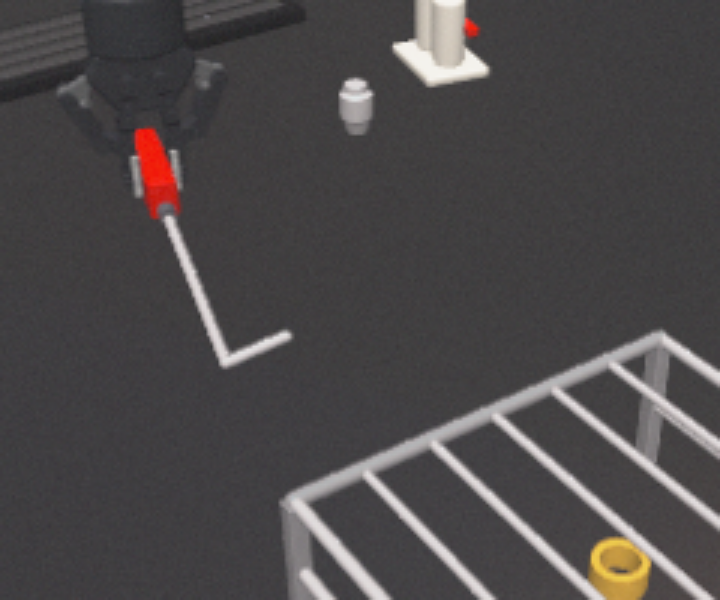

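View pics/w2.png

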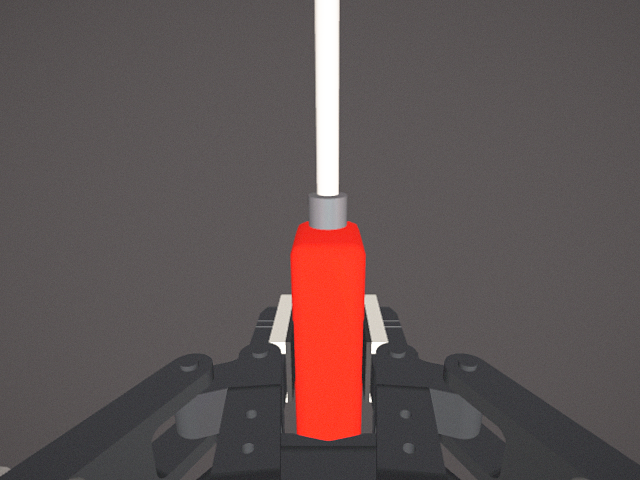

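View pics/t2.png

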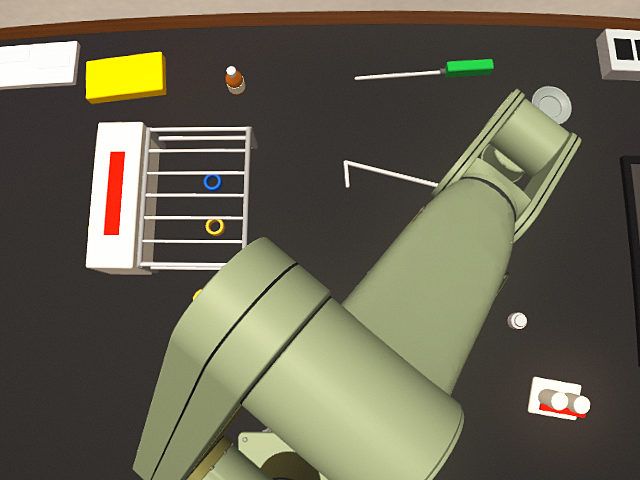

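The hook corner is at (255,251) in the scene picture and (346,163) in the top one. I'll triangulate it to get the droop.

Run:
```python
from h import *
for z in(.04,.045,.05,.055,.06):print(z,world("scene",[[255.0,249.9],[275.9,241.4]],z)[:,:2].ravel(),world("top",[[346.5,163],[347.3,186]],z)[:,:2].ravel())
```

```text
0.04 [ 0.6031 -0.137   0.553  -0.1379] [ 0.6149 -0.1176  0.5678 -0.1182]
0.045 [ 0.606  -0.1308  0.5563 -0.1316] [ 0.6133 -0.1173  0.5665 -0.1179]
0.05 [ 0.6088 -0.1245  0.5596 -0.1254] [ 0.6118 -0.1171  0.5652 -0.1177]
0.055 [ 0.6116 -0.1183  0.5629 -0.1191] [ 0.6102 -0.1168  0.5638 -0.1174]
0.06 [ 0.6144 -0.1121  0.5661 -0.1129] [ 0.6086 -0.1166  0.5625 -0.1172]
```

>>> {"method": "send_rows", "body": {"deltas": [[[0,0,2,-3,10,0,-1],[0,0,5,-9,30,0,-1],[0,0,8,-15,55,0,-1],[0,0,11,-21,80,0,-1],[0,0,14,-26,103,0,-1],[0,0,15.5,-27,116,0,-1],[0,0,15.5,-27,116,0,-1],[0,0,15.5,-27,116,0,-1]]]}}

```text
time: 4.72
eef_pos: [0.5212, -0.2396, 0.0772]
tcp_rot: [[-0.0, 1.0, 0.0], [1.0, 0.0, -0.001], [-0.001, 0.0, -1.0]]
wrist_force: [-0.3, -0.5, -1.3]
grip_width: 0.0232
```

Run:
```python
from h import *
s=sense();print(s["time"],s["eef_pos"],s["wrist_force"],s["tcp_rot"][:,0])
a=grab_frame("scene");t=grab_frame("top")
cv2.imwrite("pics/s3.png",cv2.resize(a[200:400,200:500],None,fx=2.6,fy=2.6));cv2.imwrite("pics/t3.png",cv2.resize(t[110:310,80:380],None,fx=2.6,fy=2.6))
```

```text
4.7167 [ 0.5212 -0.2396  0.0772] [-0.3363 -0.4789 -1.2931] [-0.0003  1.     -0.0007]
```

View pics/s3.png

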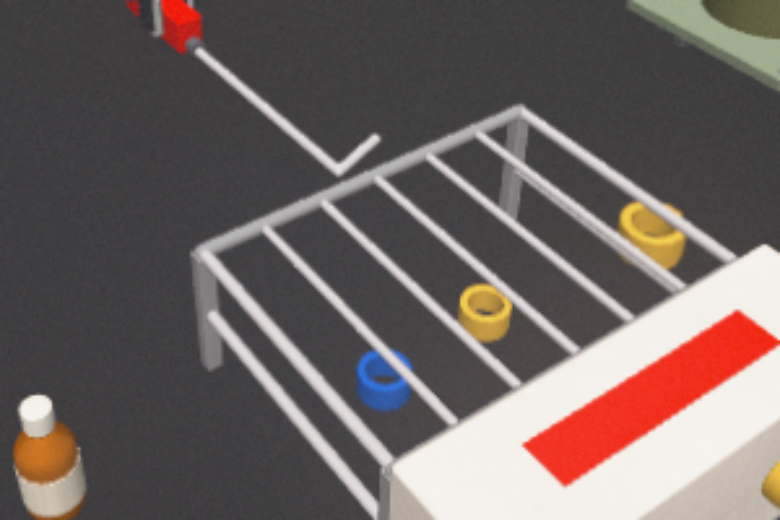

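View pics/t3.png

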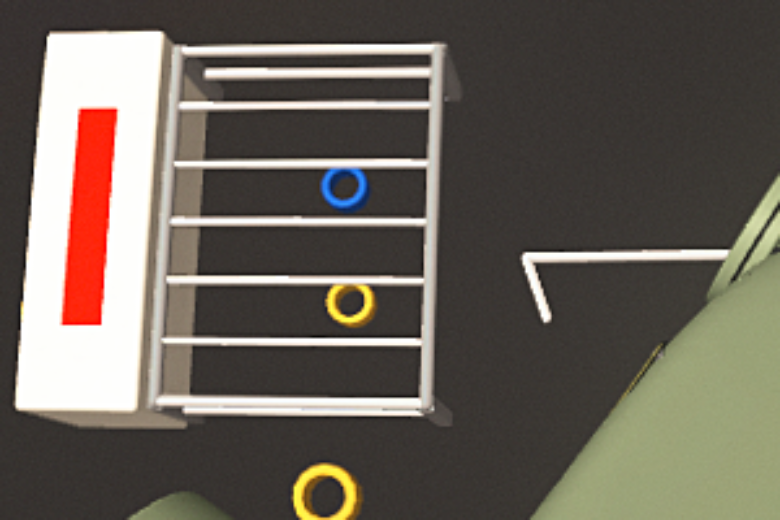

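The hook is level and in front of the mouth, with the bar between the two rings. I'll move it in above the brass ring.

>>> {"method": "send_rows", "body": {"deltas": [[[0,0,0,0,8,0,-1],[0,0,0,0,22,0,-1],[0,0,0,0,38,0,-1],[0,0,0,0,54,0,-1],[0,0,0,0,70,0,-1],[0,0,0,0,86,0,-1],[0,0,0,0,102,0,-1],[0,0,0,0,118,0,-1],[0,0,0,0,134,0,-1],[0,0,0,0,150,0,-1],[0,0,0,0,166,0,-1],[0,0,0,0,180,0,-1],[0,0,0,0,188,0,-1],[0,0,0,0,190,0,-1],[0,0,0,0,190,0,-1],[0,0,0,0,190,0,-1]]]}}

```text
time: 6.15
eef_pos: [0.521, -0.0498, 0.0773]
tcp_rot: [[0.0, 1.0, 0.0], [1.0, -0.0, -0.0], [-0.0, 0.0, -1.0]]
wrist_force: [-0.7, 0.3, -1.5]
grip_width: 0.023
```

Run:
```python
from h import *
s=sense();print(s["time"],s["eef_pos"],s["wrist_force"],s["tcp_rot"][:,0])
a=grab_frame("scene");t=grab_frame("top")
cv2.imwrite("pics/s4.png",cv2.resize(a[200:400,200:500],None,fx=2.6,fy=2.6));cv2.imwrite("pics/t4.png",cv2.resize(t[110:310,80:380],None,fx=2.6,fy=2.6))
```

```text
6.15 [ 0.521  -0.0498  0.0773] [-0.684   0.2846 -1.4992] [ 0.      1.     -0.0004]
```

View pics/s4.png

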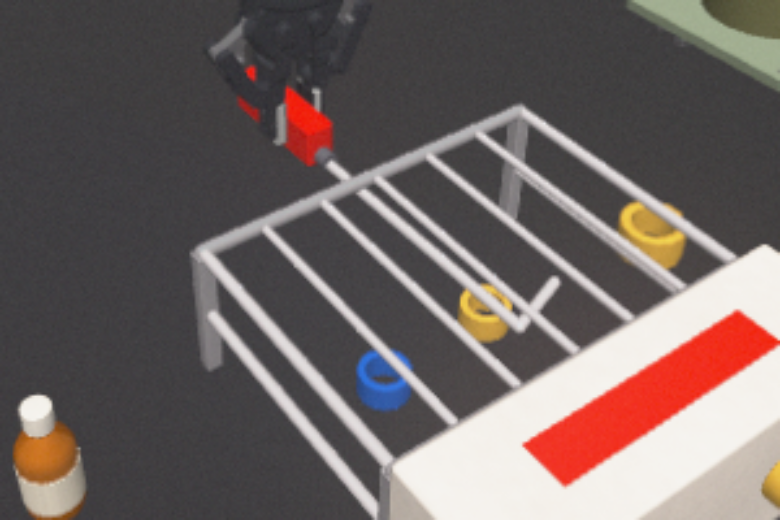

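View pics/t4.png

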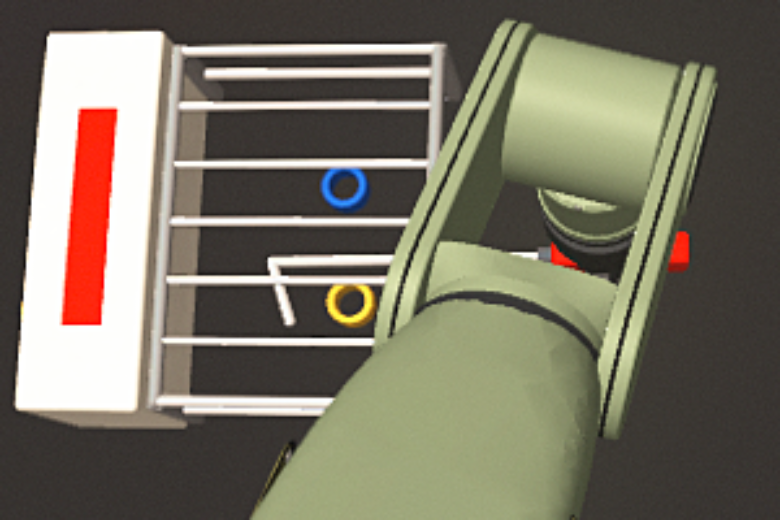

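>>> {"method": "send_rows", "body": {"deltas": [[[0,0,0,2,0,0,-1],[0,0,0,4,0,-4,-1],[0,0,0,4,0,-10,-1],[0,0,0,4,0,-18,-1],[0,0,0,4,0,-26,-1],[0,0,0,4,0,-34,-1],[0,0,0,4,0,-41,-1],[0,0,0,4,0,-46,-1],[0,0,0,4,0,-47,-1],[0,0,0,4,0,-47,-1],[0,0,0,4,0,-47,-1]]]}}

```text
time: 7.17
eef_pos: [0.5251, -0.0497, 0.0304]
tcp_rot: [[0.0, 1.0, 0.0], [1.0, -0.0, -0.0], [-0.0, 0.0, -1.0]]
wrist_force: [0.3, 0.1, -1.2]
grip_width: 0.0231
```

Run:
```python
from h import *
s=sense();print(s["time"],s["eef_pos"],s["wrist_force"],s["tcp_rot"][:,0])
a=grab_frame("scene");t=grab_frame("top")
cv2.imwrite("pics/s5.png",cv2.resize(a[200:400,200:500],None,fx=2.6,fy=2.6));cv2.imwrite("pics/t5.png",cv2.resize(t[110:310,80:380],None,fx=2.6,fy=2.6))
```

```text
7.1667 [ 0.5251 -0.0497  0.0304] [ 0.3102  0.0955 -1.1837] [ 0.0002  1.     -0.0001]
```

View pics/s5.png

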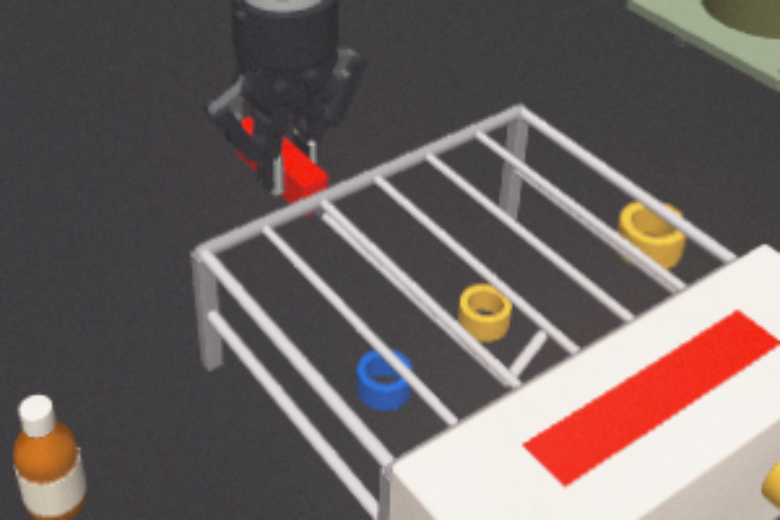

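View pics/t5.png

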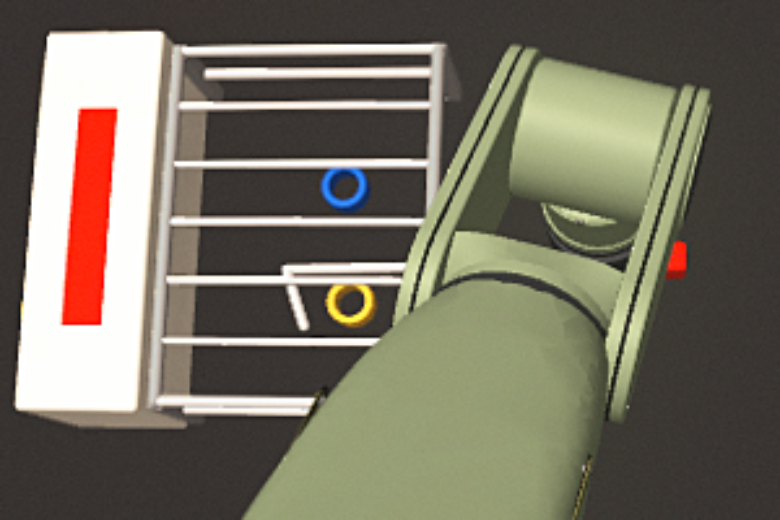

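The hook arm is on the bench side behind the brass ring, with the blue ring untouched. I'll draw it out slowly.

>>> {"method": "send_rows", "body": {"deltas": [[[0,0,0,0,-3,0,-1],[0,0,0,0,-7,0,-1],[0,0,0,0,-11,0,-1],[0,0,0,0,-15,0,-1],[0,0,0,0,-19,0,-1],[0,0,0,0,-23,0,-1],[0,0,0,0,-27,0,-1],[0,0,0,0,-31,0,-1],[0,0,0,0,-35,0,-1],[0,0,0,0,-40,0,-1],[0,0,0,0,-45,0,-1],[0,0,0,0,-50,0,-1],[0,0,0,0,-55,0,-1],[0,0,0,0,-60,0,-1],[0,0,0,0,-65,0,-1],[0,0,0,0,-70,0,-1],[0,0,0,0,-74,0,-1],[0,0,0,0,-77,0,-1],[0,0,0,0,-79,0,-1],[0,0,0,0,-80,0,-1]]]}}

```text
time: 8.93
eef_pos: [0.5249, -0.13, 0.0303]
tcp_rot: [[0.001, 1.0, 0.0], [1.0, -0.001, -0.0], [-0.0, 0.0, -1.0]]
wrist_force: [-0.3, 0.4, -0.8]
grip_width: 0.0229
```

Run:
```python
from h import *
s=sense();print(s["time"],s["eef_pos"],s["wrist_force"],s["tcp_rot"][:,0])
a=grab_frame("scene");t=grab_frame("top")
cv2.imwrite("pics/s6.png",cv2.resize(a[200:400,200:500],None,fx=2.6,fy=2.6));cv2.imwrite("pics/t6.png",cv2.resize(t[110:310,80:380],None,fx=2.6,fy=2.6))
```

```text
8.9333 [ 0.5249 -0.13    0.0303] [-0.2888  0.3507 -0.8235] [ 0.0006  1.     -0.    ]
```

View pics/s6.png

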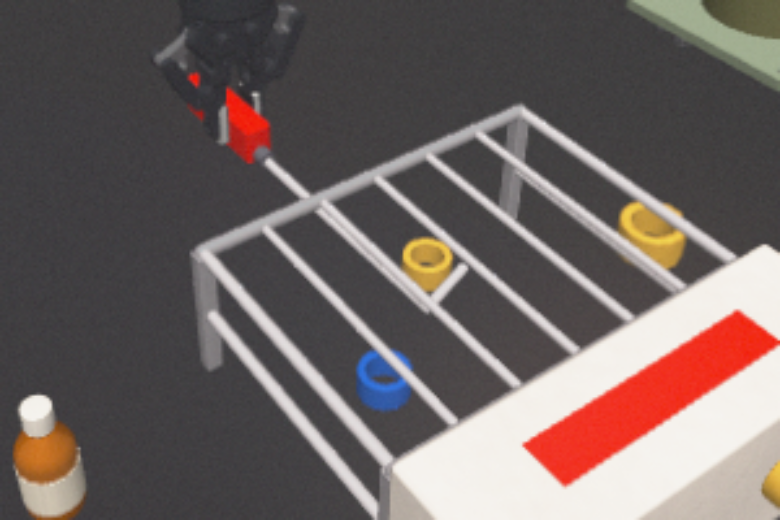

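View pics/t6.png

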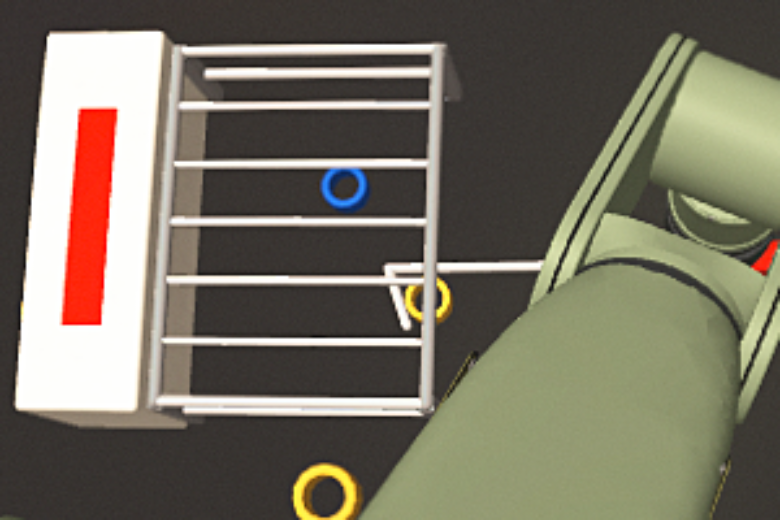

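The ring is riding in the hook. I'll keep pulling.

>>> {"method": "send_rows", "body": {"deltas": [[[0,0,0,0,-3,0,-1],[0,0,0,0,-7,0,-1],[0,0,0,0,-12,0,-1],[0,0,0,0,-17,0,-1],[0,0,0,0,-22,0,-1],[0,0,0,0,-27,0,-1],[0,0,0,0,-32,0,-1],[0,0,0,0,-37,0,-1],[0,0,0,0,-42,0,-1],[0,0,0,0,-47,0,-1],[0,0,0,0,-52,0,-1],[0,0,0,0,-57,0,-1],[0,0,0,0,-62,0,-1],[0,0,0,0,-67,0,-1],[0,0,0,0,-71,0,-1],[0,0,0,0,-75,0,-1],[0,0,0,0,-78,0,-1],[0,0,0,0,-81,0,-1],[0,0,0,0,-83,0,-1],[0,0,0,0,-84,0,-1]]]}}

```text
time: 10.7
eef_pos: [0.5249, -0.214, 0.0303]
tcp_rot: [[0.0, 1.0, 0.0], [1.0, -0.0, -0.0], [-0.0, 0.0, -1.0]]
wrist_force: [1.0, 0.1, -2.3]
grip_width: 0.0233
```

Run:
```python
from h import *
s=sense();print(s["time"],s["eef_pos"],s["wrist_force"],s["tcp_rot"][:,0])
a=grab_frame("scene");t=grab_frame("top")
cv2.imwrite("pics/s7.png",cv2.resize(a[200:400,200:500],None,fx=2.6,fy=2.6));cv2.imwrite("pics/t7.png",cv2.resize(t[110:310,80:380],None,fx=2.6,fy=2.6))
```

```text
10.7 [ 0.5249 -0.214   0.0303] [ 0.9515  0.0937 -2.2952] [ 0.0004  1.     -0.0001]
```

View pics/s7.png

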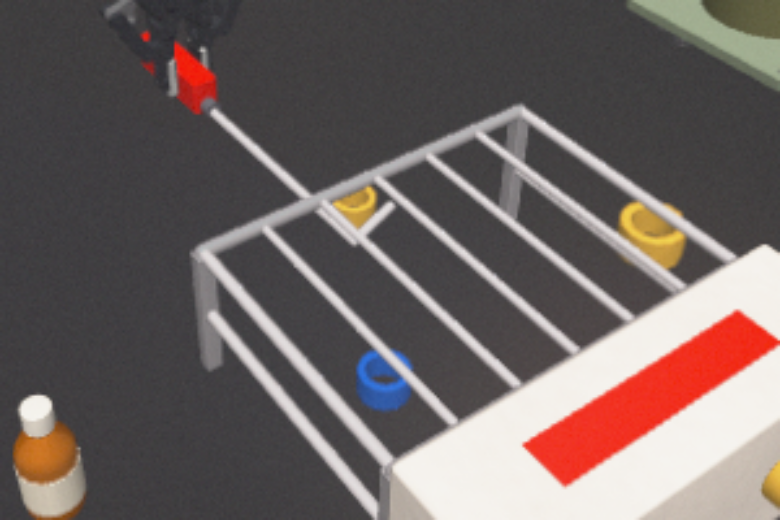

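View pics/t7.png

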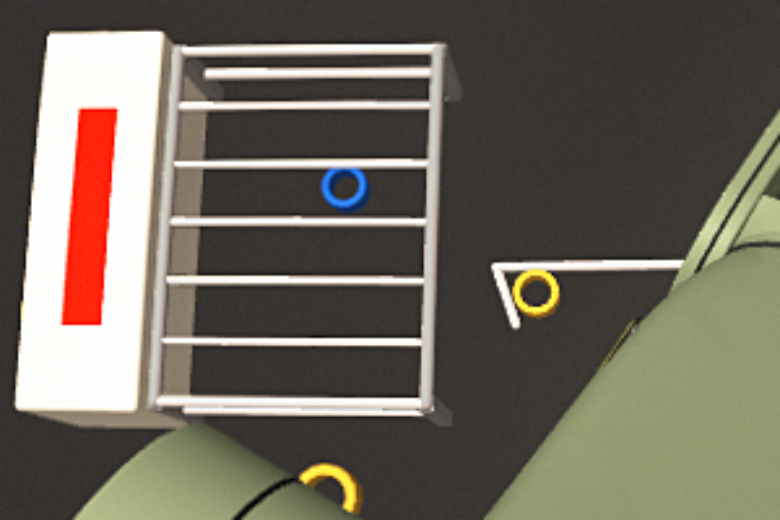

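Run:
```python
from h import *
print(world("top",np.array([[536,292]])/2.6+[79.7,109.7],.02),world("top",np.array([[344,187]])/2.6+[79.7,109.7],.02))
```

```text
[[0.5012 0.0038 0.02  ]] [[0.5863 0.1534 0.02  ]]
```

The ring centre is at (0.501, 0.004), so its edge is about 45 mm clear of the mouth. The blue ring hasn't moved. I'll back the hook off the ring, lift, and carry the rod to where it first lay.

>>> {"method": "send_rows", "body": {"deltas": [[[0,0,0,2,3,0,-1],[0,0,0,5,8,0,-1],[0,0,0,6,10,0,-1],[0,0,0,6,10,0,-1],[0,0,0,6,10,10,-1],[0,0,0,6,10,25,-1],[0,0,0,6,10,40,-1],[0,0,0,6,10,50,-1],[0,0,0,6,10,50,-1],[0,0,0,8,0,50,-1],[0,0,-1,10,-20,50,-1],[0,0,-3,13,-45,50,-1],[0,0,-6,16,-70,50,-1],[0,0,-9,19,-95,50,-1],[0,0,-12,21,-118,50,-1],[0,0,-14.5,23,-135,50,-1],[0,0,-15.5,23,-142,50,-1],[0,0,-15.5,23,-142,50,-1],[0,0,-15.5,23,-142,50,-1]]]}}

```text
time: 12.38
eef_pos: [0.547, -0.3552, 0.0791]
tcp_rot: [[0.268, 0.964, -0.002], [0.964, -0.268, 0.002], [0.002, -0.002, -1.0]]
wrist_force: [-0.4, -0.2, -1.6]
grip_width: 0.023
```

>>> {"method": "send_rows", "body": {"deltas": [[[0,0,0,0,0,-8,-1],[0,0,0,0,0,-18,-1],[0,0,0,0,0,-30,-1],[0,0,0,0,0,-40,-1],[0,0,0,0,0,-46,-1],[0,0,0,0,0,-50,-1],[0,0,0,0,0,-52,-1],[0,0,0,0,0,-53,-1],[0,0,0,0,0,-53,-1],[0,0,0,0,0,-53,-1]]]}}

```text
time: 13.22
eef_pos: [0.5483, -0.3556, 0.0283]
tcp_rot: [[0.267, 0.964, 0.0], [0.964, -0.267, 0.0], [0.0, 0.0, -1.0]]
wrist_force: [-1.9, 3.4, 4.9]
grip_width: 0.0231
```

Run:
```python
from h import *
s=sense();print(s["time"],s["eef_pos"],s["wrist_force"],s["tcp_rot"][:,0])
t=grab_frame("top");cv2.imwrite("pics/t8.png",t)
cv2.imwrite("pics/s8.png",grab_frame("scene"))
```

```text
13.2167 [ 0.5483 -0.3556  0.0283] [-1.9024  3.3598  4.9046] [0.2673 0.9636 0.0002]
```

View pics/t8.png

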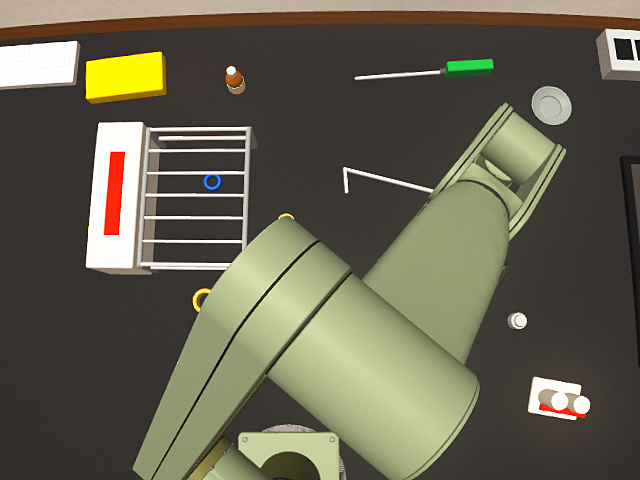

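View pics/s8.png

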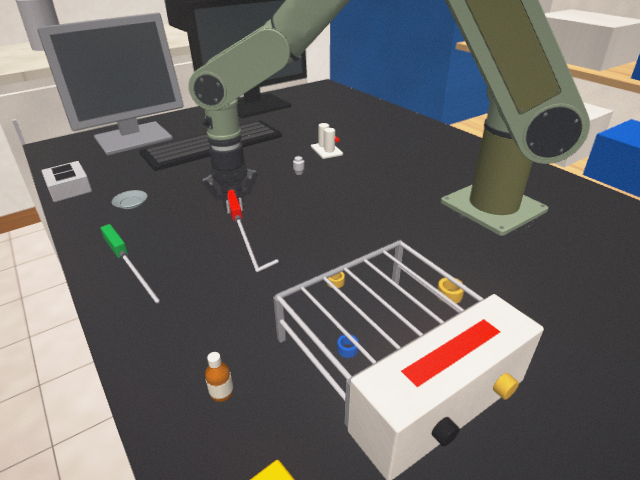

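The rod is on the bench, with a contact force of about 5 N and the hook corner at (257,269) as at the start. I'll let go and rise straight up, then move back toward the start to clear the view.

>>> {"method": "send_rows", "body": {"deltas": [[[0,0,0,0,0,1,0],[0,0,0,0,0,1,1],[0,0,0,0,0,1,1],[0,0,0,0,0,1,1],[0,0,0,0,0,1,1],[0,0,0,0,0,1,1],[0,0,0,0,0,1,1],[0,0,0,0,0,1,1],[0,0,0,0,0,15,1],[0,0,0,0,0,35,1],[0,0,0,0,0,60,1],[0,0,0,0,0,90,1],[0,0,0,0,0,120,1],[0,0,0,0,0,150,1],[0,0,0,0,0,180,1],[0,0,0,0,0,200,1],[0,0,0,0,0,200,1],[0,0,0,0,0,200,1]]]}}

```text
time: 14.82
eef_pos: [0.5488, -0.3564, 0.2303]
tcp_rot: [[0.268, 0.964, 0.004], [0.964, -0.267, -0.003], [-0.002, 0.005, -1.0]]
wrist_force: [-0.5, 0.5, -0.5]
grip_width: 0.0855
```

>>> {"method": "send_rows", "body": {"deltas": [[[0,0,-4,-25,-12,0,1],[0,0,-8,-50,-25,0,1],[0,0,-12,-80,-40,5,1],[0,0,-16,-110,-55,10,1],[0,0,-20,-140,-70,15,1],[0,0,-24,-170,-85,20,1],[0,0,-28,-200,-100,25,1],[0,0,-32,-230,-115,25,1],[0,0,-36,-260,-130,25,1],[0,0,-40,-290,-145,25,1],[0,0,-45,-320,-160,25,1],[0,0,-50,-350,-174,25,1],[0,0,-55,-376,-187,25,1],[0,0,-58,-395,-196,25,1],[0,0,-60,-405,-201,25,1],[0,0,-60,-405,-201,25,1],[0,0,-60,-405,-201,25,1]]]}}

```text
time: 16.23
eef_pos: [0.1431, -0.5559, 0.251]
tcp_rot: [[0.968, 0.25, 0.001], [0.25, -0.968, 0.003], [0.001, -0.003, -1.0]]
wrist_force: [-0.1, 0.1, -0.3]
grip_width: 0.0851
```

Run:
```python
from h import *
s=sense();print(s["time"],s["eef_pos"],s["wrist_force"],s["grip_width"])
t=grab_frame("top");cv2.imwrite("pics/t9.png",t)
cv2.imwrite("pics/s9.png",grab_frame("scene"))
```

```text
16.2333 [ 0.1431 -0.5559  0.251 ] [-0.0836  0.1238 -0.3474] 0.08514527129790761
```

View pics/t9.png

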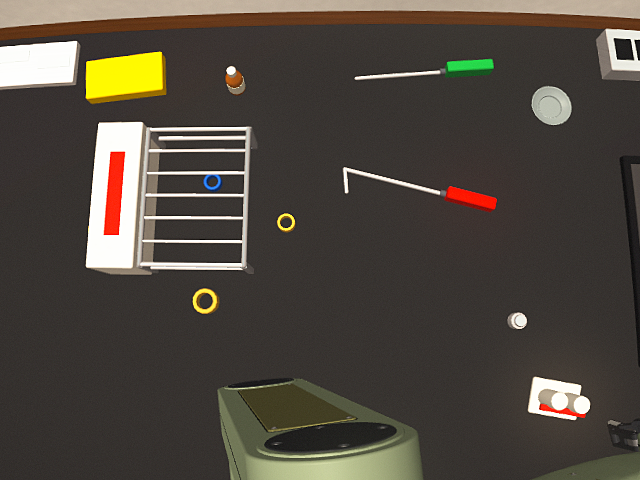

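View pics/s9.png

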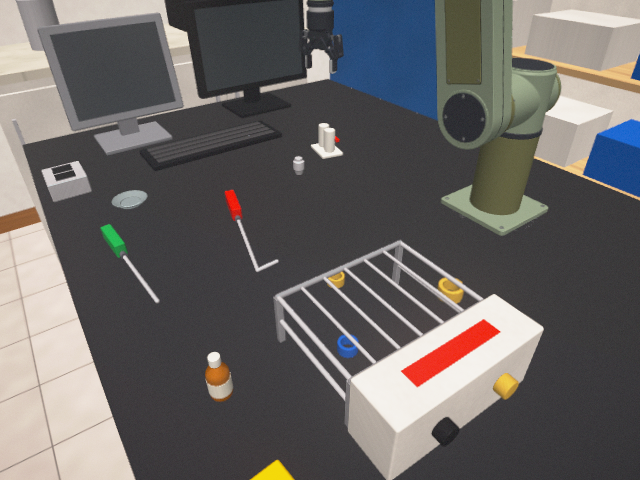

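The last top picture shows the brass ring at (286,222), clear of the mouth. The blue ring, at (212,182), and the larger ring, at (205,301), haven't moved. The rod lies flat where it began, and the gripper is empty.

```bash
python3 -c "
from plant import *
print(job_done())"
```

```text
the job is handed in; nothing more can be done
None
```

The job is done and handed in at about 16.3 s on the robot's clock, well inside the 48 s limit. I gripped the red-handled rod and carried its hook level over the smaller brass ring, under the guard roof. I lowered it behind the ring and drew the ring straight out through the mouth. Then I backed the hook off, laid the rod flat where it first lay, and let go.

Last checks:
- **Brass ring:** it lies flat with its centre at about (0.501, 0.004), about 45 mm clear of the mouth. The gripper and arm did not touch it in any picture I took.
- **Blue ring:** still where it began under the guard, to within 1 mm. The larger yellow ring outside the guard is also unmoved.
- **Rod and robot:** the rod lies flat, the gripper is open and empty, and the arm is away from everything. The highest wrist force I read was about 6 N, as the rod touched down.

No check failed. The top and scene cameras disagreed by about 3 mm on the ring's position, so I left extra clearance when lowering the hook.

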